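Put the long objective away in the lens block

TASK

Three microscope objectives stand on the dark rubber mat. Put the longest of them away in the only empty hole of the wooden storage block: lower it upright, foot first, until it rests on the bottom of the hole, and only then let go. Leave the other two objectives on the mat standing where they are.

Things in the scene. Friction and masses are not known exactly. Their poses are not given: they have to be found in the camera images.
- long_mid (a point): Upright bare-metal microscope objective 92 mm tall standing on its flat foot on the 3 mm thick mat: a plain barrel 26 mm across up to 68 mm, then a cone to a narrow nose, with two thin black bands. This point is on its axis, half-way up (46 mm above the foot); z points up to the nose. The longest of the three; about 180 g. Held at or above half height, the fingers stay clear of the block when it is fully in.
- medium_mid (a point): Upright bare-metal microscope objective 64 mm tall standing on its flat foot on the 3 mm thick mat: a plain barrel 26 mm across up to 46 mm, then a cone to a narrow nose, with two thin black bands. This point is on its axis, half-way up (32 mm above the foot); z points up to the nose. A bystander.
- short_mid (a point): Upright bare-metal microscope objective 46 mm tall standing on its flat foot on the 3 mm thick mat: a plain barrel 30 mm across up to 32 mm, then a cone to a narrow nose, with two thin black bands. This point is on its axis, half-way up (23 mm above the foot); z points up to the nose. A bystander.
- free_bore (a point): The only empty hole of the fixed wooden storage block (76 x 224 x 34 mm high, standing on the bench). The block has three plain round blind holes, without chamfer, in a row along its long middle line, 76 mm apart; which one is empty varies, the other two hold shorter objectives that stick out up to 40 mm above the block. Every hole is 38 mm wide and 20 mm deep. This point is the centre of the empty hole's mouth, level with the block's top; z points up, y runs along the row.

How it is judged (in metres and radians):
On the way, in this order (a step that is already met when the one before it is completed fails the run):
1. the long objective is carried above the height of the block's top (height (world z) of long_mid above 0.082 m and contact force between the fingers and long above 0.3 N), for 0.1 s.
2. still held, it is lowered upright into the empty hole to within 8 mm of the bottom (horizontal distance between long_mid and free_bore below 0.012 m and z of long_mid in the frame of free_bore below 0.034 m and angle between long_mid's own z axis and vertical below 0.26 rad and contact force between the fingers and long above 0.3 N), for 0.05 s.
At the end, for the whole second after the job is handed in: The long objective stands in the empty hole, released and at rest: its foot on the bottom within 4 mm, its axis within 10 mm of the hole's centre, nose up and upright within 10 degrees; the other two on the mat still stand upright within 10 degrees (horizontal distance between long_mid and free_bore below 0.01 m and z of long_mid in the frame of free_bore between 0.022 and 0.03 m and angle between each of long_mid, medium_mid, short_mid's own z axis and vertical below 0.17 rad and linear speed of long below 0.02 m/s); the robot touches nothing.
It fails at once if the medium objective on the mat is moved more than 20 mm (distance of medium_mid from where it was at the start of the episode above 0.02 m).
It fails at once if the short objective on the mat is moved more than 20 mm (distance of short_mid from where it was at the start of the episode above 0.02 m).
It also fails if it takes over 38 s, if anything falls off the work surface, if the arm or the gripper's body presses on something with over 40 N, if the wrist force passes 120 N, or if a joint passes its speed limit or range.

ROBOT

A 6-joint arm with a two-finger parallel gripper is mounted at the origin on the work surface. World frame = base frame: x ahead of the robot, y to its left, z up, the work surface at z = 0. Lengths are in mm, angles in degrees, forces in N, time in s.
With the tool pointing down it reaches from about 200 to 875 mm from the base axis. Payload 3.4 kg.
Tool frame: the origin (TCP) lies midway between the tips of the shut fingers; the grasp point (between the pads) lies 19 mm behind it; y points along the fingers, x is the direction in which the jaws open and shut, and the axes are right-handed (so a half turn about y gives the same grasp; the last joint's range is limited). The gripper opens to 94 mm and grips with 3 to 60 N. Pads are 16 mm wide; open, the fingers measure 119 mm over their backs; the gripper's body (75 mm by 177 mm) begins 78 mm behind the grasp point.
Start: joints at [61.02, 15.808, 86.224, -0, 77.962, -6.933], TCP at [215.86, 532.982, 205.493] pointing down, gripper open.
Joint ranges: [-165.64, 165.64], [-43.16, 119.46], [12.63, 154.43], [-67.54, 247.53], [6.08, 155.33], [-154.97, 154.97]. Speed limits (degrees/s): [147.25, 147.25, 180, 180, 180, 180].

INTERFACE

Orientations are given as [roll, pitch, yaw] about the fixed x, y, z axes, in that order (R = Rz(yaw) Ry(pitch) Rx(roll)).
In Python, from plant import robot, read_camera, calibration gives the robot as it stands. The module is installed in compiled form; this text tells all that it offers.
- The arm moves only by the tool jog_arm, never from a script. Its argument "series" is a list that holds one entry, the list of rows, each a list of 7 numbers: the closure, from 0 (fully open) to 1 (shut), then the shift along the world's x, y, z in cm, then the turn, a rotation vector about the world's x, y, z in degrees. In form: [[[claw, dx, dy, dz, rx, ry, rz], ...]]. A call has 1 to 5 rows; each row is the pose to reach, as a shift and turn from the pose commanded when the call began; what a row does not reach only later rows make up. A row lasts 1/12 s, in which the tool goes at most 41.7 mm and 7.16 degrees, less where a joint would pass 70% of its speed; a pose out of reach is approached as far as the arm can. A call with a gripper value outside its range is refused whole. The fingers move at their own pace and stop on an object; "newtons" is the grip in N (left out, the last holds). Time passes only in rows, so rows that repeat a pose let the fingers close. It gives the time, the measured TCP pose, the force and the opening at its end, in the units of the state.
- robot.get_obs(): the state, without advancing time (a new reading comes with each control period).
- read_camera(name): name is "scene" or "top" or "wrist"; returns (picture, depth): 384x512x3 uint8, red, green, blue; 384x512 float32, mm along the optical axis (not along the pixel's ray), 0 where there is no reading.
- calibration(name): a dict with "camera_matrix" (3x3 intrinsics, pixels), "origin" and "attitude" of the camera in the world. Camera axes: x right, y up, looking along -z (the intrinsics and any distortion apply to the point x, -y, -z); pixel columns grow to the right and rows downward; lengths in mm; the calibration is good to about 2 mm. A picture is of the moment at which its call begins: read the wrist's pose just before it. calibration takes no time and is no camera call; for the wrist camera it gives the pose at the moment of the call.
- robot.close_job(): hands the job in, once; it reports no verdict.
The state is a dict: "time": time; "qpos": joint angles; "joint_velocities": joint speeds; "tau": joint torques, N m; "ee_pos": TCP position; "tool_rot": TCP orientation; "ft_force": force on the tool from outside, world axes, zero at the start; "wrist_torque": the same for the moment, N m; "width": finger opening in mm.
Only numpy, scipy, OpenCV 4.12 (cv2) and the standard library are available. Lean on these libraries where they do the work, as an engineer would, in place of code of your own. Each camera call takes 0.05 s, during which the arm holds its last target. There are 200 camera calls.

## Working session

There is one attempt and no reset: what is moved stays moved. The work goes in short steps, Python scripts to look and compute and a tool call to move; the robot and the scene stay as the last step left them, time stands still between calls to the robot, and variables do not carry over. Pictures are saved under pics/ and viewed, about 8 in all and at most 12, crops included, and the job is handed in when it is done.

Besides the shell and the picture viewer there is one more tool, called in YAML: its name, and indented under it one key for each argument. jog_arm: Moves the arm, as the interface text tells. Its arguments: {"type":"object","properties":{"series":{"type":"array","items":{"type":"array","items":{"type":"array","items":{"type":"number"}}}},"newtons":{"type":"number"}},"required":["series"]}

```bash
mkdir -p pics
cat > h.py <<'E'
import numpy as np, cv2
from plant import robot, read_camera, calibration
from scipy.spatial.transform import Rotation as Ro
def att(c):
    a=np.array(c["attitude"],float)
    return a if a.shape==(3,3) else Ro.from_euler('xyz',a,degrees=True).as_matrix()
def ray(c,u,v):
    K=np.array(c["camera_matrix"]); p=np.linalg.solve(K,[u,v,1.])
    return np.array(c["origin"],float), att(c)@np.array([p[0],-p[1],-1.])
def plane(c,u,v,z):
    o,d=ray(c,u,v); return o+d*(z-o[2])/d[2]
def cloud(c,dep):
    K=np.array(c["camera_matrix"]); v,u=np.mgrid[:dep.shape[0],:dep.shape[1]]
    P=np.stack([(u-K[0,2])/K[0,0]*dep,-(v-K[1,2])/K[1,1]*dep,-dep],-1)
    return P@att(c).T+np.array(c["origin"])
E
python3 - <<'E'
from h import *
print(robot.get_obs())
for n in("scene","top"):
    c=calibration(n);print(n,c)
    p,d=read_camera(n);cv2.imwrite(f"pics/{n}1.png",p[...,::-1]);np.savez(f"{n}1.npz",p=p,d=d)
E
```

```text
{'time': 0.0, 'qpos': array([ 6.10218831e+01,  1.58463266e+01,  8.62933759e+01, -6.79620125e-04,
        7.79623440e+01, -6.93295433e+00]), 'joint_velocities': array([-0.02243582, -0.03410202, -0.05996626, -0.03542494,  0.09518056,
        0.03851176]), 'tau': array([ 4.78109923e-04, -4.04586089e+01, -2.37226492e+01,  6.99689426e-02,
        3.46770405e-02, -1.53272417e-04]), 'ee_pos': array([215.55542774, 532.46113566, 204.63047179]), 'tool_rot': array([-89.98834174,   0.10138057,  67.95499004]), 'ft_force': array([-0.73497788,  0.63518027, -0.28255207]), 'wrist_torque': array([ 0.06625408,  0.0044336 , -0.0110532 ]), 'width': 93.95130091953028}
scene {'camera_matrix': array([[470.56430896,   0.        , 253.6504546 ],
       [  0.        , 470.56430896, 185.35423874],
       [  0.        ,   0.        ,   1.        ]]), 'origin': array([ 968.29435292, -542.58014517,  777.93633761]), 'attitude': array([44.07864321,  0.1027965 , 36.95463212])}
top {'camera_matrix': array([[387.92686734,   0.        , 255.81309689],
       [  0.        , 387.92686734, 193.49415048],
       [  0.        ,   0.        ,   1.        ]]), 'origin': array([ 4.30622280e+02, -4.65040604e-01,  8.66300981e+02]), 'attitude': array([  6.99217492,   1.28878318, -90.74076976])}
```

View pics/scene1.png

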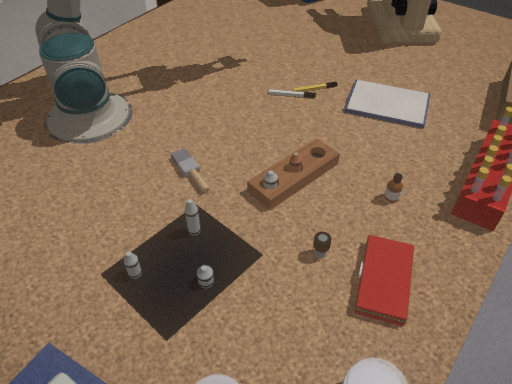

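View pics/top1.png

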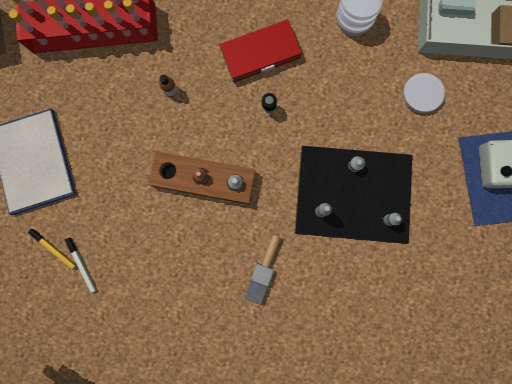

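The scene view shows the long objective at (193,218), the medium at (133,265), the short at (205,276) and the empty hole at (318,152). In the top view they are at (325,211), (394,219), (358,163) and (168,171).

Run:
```python
from h import *
for n,pts in (("top",dict(long=(325,211),med=(394,219),short=(358,163))),("scene",dict(long=(193,218),med=(133,265),short=(205,276)))):
    f=np.load(n+"1.npz");c=calibration(n);W=cloud(c,f["d"]);z=W[...,2]
    v,u=np.mgrid[:384,:512]
    for k,(a,b) in pts.items():
        m=(abs(u-a)<22)&(abs(v-b)<24)&(z>12)&(z<110)&(f["d"]>0)
        nl,lab,st,ce=cv2.connectedComponentsWithStats(m.astype(np.uint8))
        i=1+np.argmax(st[1:,4]);mm=lab==i;Q=W[mm]
        top=Q[Q[:,2]>np.max(Q[:,2])-8]
        print(n,k,st[i],"zmax",Q[:,2].max().round(1),"top",top.mean(0).round(1),"bbox",Q.min(0).round(1),Q.max(0).round(1))
    print("bench z",np.median(z[z<30]).round(1))
    # block top
    a,b=((203,178) if n=="top" else (294,175))
    m=(abs(u-a)<62)&(abs(v-b)<45)&(abs(z-34)<7)
    nl,lab,st,ce=cv2.connectedComponentsWithStats(m.astype(np.uint8));i=1+np.argmax(st[1:,4]);mm=lab==i
    Q=W[mm];r=cv2.minAreaRect(Q[:,:2].astype(np.float32));print(n,"block",st[i],Q.mean(0).round(1),r)
    h,w=((168,171) if n=="top" else (318,152))
    hm=(abs(u-h)<16)&(abs(v-w)<13)&((f["p"].max(-1)<60)|(z<28))
    nl,lab,st,ce=cv2.connectedComponentsWithStats(hm.astype(np.uint8));i=1+np.argmax(st[1:,4])
    x,y,ww,hh,_=st[i];print(n,"hole",st[i],ce[i],plane(c,x+ww/2-.5,y+hh/2-.5,34).round(1), "floor z",np.percentile(z[lab==i],[5,50]))
```

```text
top long [315 203  16  14 179] zmax 98.4 top [ 494.4 -122.9   94.6] bbox [ 481.4 -135.    13.1] [ 506.8 -110.6   98.4]
top med [383 213  18  13 189] zmax 72.3 top [ 473.6 -271.3   67.6] bbox [ 460.6 -283.9   12.5] [ 485.8 -258.5   72.3]
top short [348 156  17  16 189] zmax 52.2 top [ 595.3 -201.9   48.3] bbox [ 581.  -218.4   12.7] [ 611.3 -188.    52.2]
bench z 0.9
top block [ 148  151  107   53 2899] [571.9 136.   34.4] ((572.468017578125, 136.8249053955078), (225.1697235107422, 76.75997924804688), 78.66685485839844)
top hole [159 163  17  16 212] [167.28773585 170.37264151] [586.7 210.8  34. ] floor z [13.00090091 15.31111034]
scene long [185 199  15  35 373] zmax 96.2 top [ 495.9 -125.1   92.6] bbox [ 486.2 -138.2   12. ] [ 508.7 -111.2   96.2]
scene med [123 252  18  25 296] zmax 68.8 top [ 475.2 -272.7   64.9] bbox [ 461.9 -285.1   12. ] [ 487.3 -260.2   68.8]
scene short [197 265  16  22 276] zmax 50.9 top [ 597.4 -204.7   47.1] bbox [ 581.4 -219.2   12.3] [ 612.  -188.5   50.9]
bench z -0.8
scene block [ 247  138   93   64 1952] [575.2 127.5  32.8] ((572.3336181640625, 135.57301330566406), (225.94602966308594, 79.82159423828125), 78.55647277832031)
scene hole [310 148  15  10 114] [316.99122807 152.73684211] [588.9 208.2  34. ] floor z [11.44168589 16.55383174]
```

Both views agree to about 2 mm. The long objective is at (495,-124). The hole, from the block centre plus 76 mm along the row at 78.6°, is at (587.4,210.7). I'll use jaw yaw -11.4°, across the row.

jog_arm:
  series:
    - [[0,7.5,-17.5,0,0,0,-26.5],[0,7.5,-17.5,0,0,0,-26.5],[0,7.5,-17.5,0,0,0,-26.5],[0,7.5,-17.5,0,0,0,-26.5],[0,7.5,-17.5,0,0,0,-26.5]]
  newtons: 25

```text
time: 0.52
ee_pos: [291.1, 354.3, 205.1]
tool_rot: [-90.1, 0.1, 41.2]
ft_force: [0.6, -0.7, 0.5]
width: 94.1
```

jog_arm:
  series:
    - [[0,7.5,-17.5,0,0,0,-26.5],[0,7.5,-17.5,0,0,0,-26.5],[0,7.5,-17.5,0,0,0,-26.5],[0,7.5,-17.5,0,0,0,-26.5],[0,7.5,-17.5,0,0,0,-26.5]]

```text
time: 0.93
ee_pos: [366.5, 179.6, 205.4]
tool_rot: [-90.1, 0.0, 14.7]
ft_force: [0.4, -0.1, 0.3]
width: 93.9
```

jog_arm:
  series:
    - [[0,7.5,-17.5,0,0,0,-26.5],[0,7.5,-17.5,0,0,0,-26.5],[0,7.5,-17.5,0,0,0,-26.5],[0,7.5,-17.5,0,0,0,-26.5],[0,7.5,-17.5,0,0,0,-26.5]]

```text
time: 1.35
ee_pos: [442.1, 4.2, 205.3]
tool_rot: [-90.1, -0.1, -11.9]
ft_force: [0.2, 0.3, 1.2]
width: 93.8
```

jog_arm:
  series:
    - [[0,5.3,-12.8,0,0,0,0.5],[0,5.3,-12.8,0,0,0,0.5],[0,5.3,-12.8,0,0,0,0.5],[0,5.3,-12.8,0,0,0,0.5],[0,5.3,-12.8,0,0,0,0.5]]

```text
time: 1.77
ee_pos: [495.0, -123.2, 204.7]
tool_rot: [-90.0, 0.0, -11.3]
ft_force: [0.3, 0.6, -0.2]
width: 94.0
```

Run:
```python
from h import *
o=robot.get_obs();print(o["ee_pos"],o["tool_rot"])
c=calibration("wrist");p,d=read_camera("wrist");cv2.imwrite("pics/w1.png",p[...,::-1])
W=cloud(c,d);z=W[...,2];m=(d>0)&(z>15)&(z<105)&(np.hypot(W[...,0]-495,W[...,1]+124)<40)
Q=W[m];print(len(Q))
if len(Q): t=Q[Q[:,2]>Q[:,2].max()-4];print(t.mean(0),Q.min(0),Q.max(0))
```

```text
[ 494.97024601 -123.20820164  204.66392994] [-9.00439995e+01  1.56943414e-02 -1.12839690e+01]
586
[ 494.6274609  -124.66431011   96.12653793] [ 481.640336   -137.68619282   15.14868101] [ 507.71903374 -111.79653366   98.54983145]
```

View pics/w1.png

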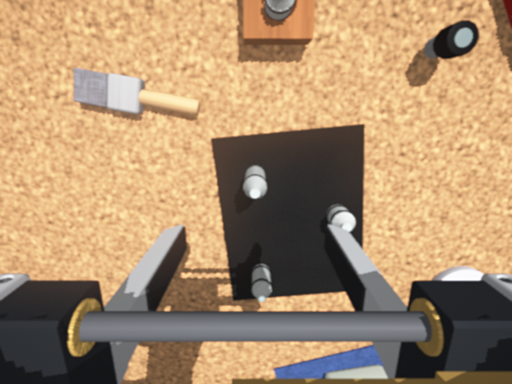

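The wrist view shows the long objective at (255,183), the short at (341,218) and the medium at (262,282). It puts the long one at (494.7,-124.7), so the position holds. Descending.

jog_arm:
  series:
    - [[0,0,-0.15,-4,0,0,0],[0,0,-0.15,-7,0,0,0],[0,0,-0.15,-10,0,0,0],[0,0,-0.15,-12,0,0,0],[0,0,-0.15,-12,0,0,0]]

```text
time: 2.23
ee_pos: [489.4, -118.0, 81.7]
tool_rot: [-89.9, 0.6, -11.0]
ft_force: [-0.6, 0.0, -0.5]
width: 94.1
```

jog_arm:
  series:
    - [[0,0,0,-2,0,0,0],[0,0,0,-4,0,0,0],[0,0,0,-5.1,0,0,0],[0,0,0,-5.1,0,0,0],[0.6,0,0,-5.1,0,0,0]]

```text
time: 2.65
ee_pos: [494.0, -120.6, 35.4]
tool_rot: [-90.0, -0.0, -11.0]
ft_force: [-0.1, -0.1, 0.3]
width: 90.2
```

jog_arm:
  series:
    - [[1,0,0,0,0,0,0],[1,0,0,0,0,0,0],[1,0,0,0,0,0,0],[1,0,0,0,0,0,0],[1,0,0,0,0,0,0]]
  newtons: 25

```text
time: 3.07
ee_pos: [494.1, -121.6, 35.0]
tool_rot: [-90.0, -0.1, -11.1]
ft_force: [-0.6, 0.2, 0.7]
width: 57.8
```

jog_arm:
  series:
    - [[1,0,0,0,0,0,0],[1,0,0,0,0,0,0],[1,0,0,0,0,0,0],[1,0,0,0,0,0,0],[1,0,0,0,0,0,0]]

```text
time: 3.48
ee_pos: [494.0, -121.6, 34.5]
tool_rot: [-90.0, -0.0, -11.1]
ft_force: [0.0, 1.3, -0.5]
width: 25.4
```

jog_arm:
  series:
    - [[1,0,0,0,0,0,0],[1,0,0,0.5,0,0,0],[1,0,0,2,0,0,0],[1,0,0,4,0,0,0],[1,0,0,6,0,0,0]]

```text
time: 3.9
ee_pos: [492.9, -121.1, 94.7]
tool_rot: [-90.0, 0.1, -11.0]
ft_force: [-0.3, 0.5, -1.5]
width: 25.9
```

jog_arm:
  series:
    - [[1,0,0,2,0,0,0],[1,0,0,4,0,0,0],[1,0,0,5,0,0,0],[1,0,0,5,0,0,0],[1,0,0,5,0,0,0]]

```text
time: 4.32
ee_pos: [493.6, -121.4, 144.4]
tool_rot: [-90.0, -0.0, -11.0]
ft_force: [-0.6, 1.1, -2.2]
width: 25.6
```

```bash
cat > held.py <<'E'
from h import *
import sys
n=sys.argv[1]; o=robot.get_obs();e=o["ee_pos"];print(e,o["tool_rot"],o["ft_force"],o["width"])
for cam in ("wrist","scene"):
    c=calibration(cam);p,d=read_camera(cam);cv2.imwrite(f"pics/{cam}{n}.png",p[...,::-1]);W=cloud(c,d);np.savez(f"{cam}{n}.npz",p=p,d=d,W=W)
    q=W-e;m=(d>0)&(np.hypot(q[...,0],q[...,1])<30);zz=q[...,2]
    for lo,hi in ((-40,-25),(-25,-12),(-12,0),(40,55),(50,60)):
        Q=W[m&(zz>lo)&(zz<hi)]
        if len(Q)>5: print(cam,lo,hi,len(Q),((Q.min(0)+Q.max(0))/2).round(1),(Q.max(0)-Q.min(0)).round(1))
E
python3 held.py 2; python3 -c "
import cv2,numpy as np
a=cv2.imread('pics/wrist2.png');b=cv2.imread('pics/scene2.png')[100:300,80:380]
cv2.imwrite('pics/c2.png',np.hstack([cv2.resize(a,(400,300)),cv2.resize(b,(400,300))]))"
```

```text
[ 493.6304152  -121.43396766  144.36683132] [-9.00020930e+01 -7.15690740e-03 -1.10453895e+01] [-0.64263392  1.05959347 -2.18109515] 25.56747217312609
wrist -40 -25 49 [ 494.9 -115.7  116.1] [21.8  9.4  6.5]
wrist -25 -12 225 [ 493.5 -119.7  125.9] [26.4 17.  12.9]
wrist -12 0 214 [ 493.9 -117.6  138.3] [24.9 12.3 11.9]
wrist 40 55 1863 [ 495.4 -120.4  191.9] [49.7 25.3 15. ]
wrist 50 60 1227 [ 495.4 -120.2  199.4] [49.7 24.8 10. ]
scene -40 -25 39 [ 495.2 -127.5  114.7] [21.4 18.2  8.8]
scene -25 -12 67 [ 495.8 -125.2  125.8] [20.3 22.2 12.8]
scene -12 0 45 [ 496.4 -128.9  138.3] [20.9 15.3 11.9]
scene 40 55 116 [ 492.1 -128.   191.9] [50.9 14.5 14.9]
scene 50 60 63 [ 492.1 -128.6  199.4] [50.8 11.7  9.9]
```

View pics/c2.png

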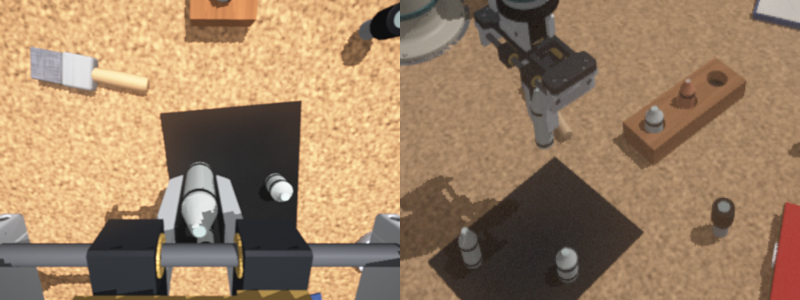

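Left, the wrist view shows the long objective upright between the pads. Right, the scene view shows it lifted clear, with the other two still standing. Its axis is about (+1, -3) mm from the TCP. Carrying it to the hole.

jog_arm:
  series:
    - [[1,0.5,2,0,0,0,0],[1,1.5,5.5,0,0,0,0],[1,2.5,9,0,0,0,0],[1,3.5,12.6,0,0,0,0],[1,4.6,16.7,0,0,0,0]]

```text
time: 4.83
ee_pos: [538.8, 45.6, 142.9]
tool_rot: [-90.1, 0.2, -11.1]
ft_force: [0.0, -0.6, -2.3]
width: 25.3
```

jog_arm:
  series:
    - [[1,1,3.6,0,0,0,0],[1,2,7.2,0,0,0,0],[1,3,11,0,0,0,0],[1,4,14.6,0,0,0,0],[1,4.5,16.5,0,0,0,0]]

```text
time: 5.25
ee_pos: [584.6, 213.9, 142.4]
tool_rot: [-89.9, 0.1, -10.9]
ft_force: [0.1, -0.5, -2.0]
width: 25.7
```

jog_arm:
  series:
    - [[1,0,0,-1,0,0,0],[1,0,0,-2,0,0,0],[1,0,0,-3,0,0,0],[1,0,0,-3,0,0,0],[1,0,0,-3,0,0,0]]

```text
time: 5.67
ee_pos: [583.4, 208.1, 112.9]
tool_rot: [-90.1, 0.2, -11.1]
ft_force: [0.4, -0.0, -1.7]
width: 25.5
```

```bash
cat >> held.py <<'E'
from scipy.optimize import least_squares
# barrel axis as a cylinder r=13 from both cameras' points between foot and pads
A=[]
for cam in ("wrist","scene"):
    W=np.load(f"{cam}{n}.npz")["W"];q=W-e
    A.append(W[(np.hypot(q[...,0]-1,q[...,1]+3)<16)&(q[...,2]>-28)&(q[...,2]<-4)])
def f(s,Q): return np.hypot(Q[:,0]-s[0]-s[2]*(Q[:,2]-e[2]+15),Q[:,1]-s[1]-s[3]*(Q[:,2]-e[2]+15))-13
for Q in A+[np.vstack(A)]:
    r=least_squares(f,[e[0],e[1]-3,0,0],args=(Q,),loss="soft_l1");print(len(Q),"axis",r.x[:2].round(1),"tilt deg",np.degrees(r.x[2:]).round(1),"rms",np.std(r.fun).round(1))
E
python3 held.py 3
python3 - <<'E'
from h import *
f=np.load("wrist3.npz");W=f["W"];p=f["p"]
m=(np.hypot(W[...,0]-587.4,W[...,1]-210.7)<23)&(W[...,2]<30)&(W[...,2]>5)
Q=W[m];print("hole pts",len(Q),Q.min(0).round(1),Q.max(0).round(1))
a=cv2.imread('pics/wrist3.png');b=cv2.imread('pics/scene3.png')[80:230,230:430]
cv2.imwrite('pics/c3.png',np.hstack([cv2.resize(a,(400,300)),cv2.resize(b,(400,300))]))
E
```

```text
[583.37998489 208.05788917 112.86822941] [-90.10725005   0.18276936 -11.14121436] [ 0.3672181  -0.02787651 -1.66121572] 25.518765307162266
wrist -40 -25 54 [584.6 213.7  84.7] [21.7  9.6  6.3]
wrist -25 -12 222 [583.2 210.1  94.4] [26.4 16.4 12.9]
wrist -12 0 213 [583.5 211.9 106.8] [25.1 12.5 11.8]
wrist 40 55 1853 [585.3 209.2 160.4] [49.7 25.1 15. ]
wrist 50 60 1249 [585.3 209.  167.9] [49.6 25.7 10. ]
scene -40 -25 24 [584.7 200.3  84.1] [23.7 18.3  7.2]
scene -25 -12 56 [587.1 200.8  94.2] [23.6 19.8 12.5]
scene -12 0 40 [584.6 200.9 106.8] [24.  19.2 11.6]
scene 40 55 154 [584.9 205.8 160.4] [54.  26.6 15. ]
scene 50 60 112 [584.3 205.8 167.8] [54.  26.7  9.9]
386 axis [583.1 204.8] tilt deg [-0.2 -0.7] rms 0.2
97 axis [583.6 206.2] tilt deg [-0.2  2.5] rms 1.4
483 axis [583.1 204.9] tilt deg [-0.3 -0.6] rms 0.7
hole pts 1016 [568.7 190.4  13.4] [606.5 223.8  30. ]
```

View pics/c3.png

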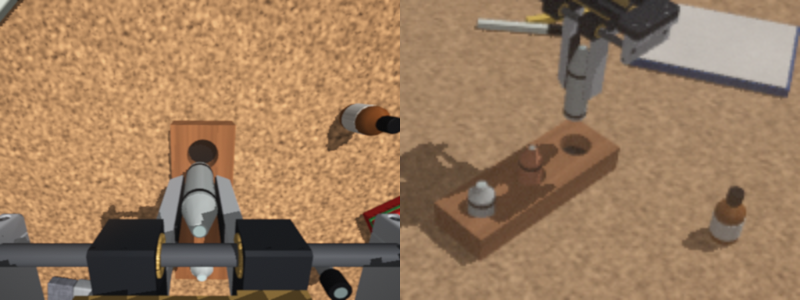

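The wrist view shows the barrel upright with the hole just ahead at (203,152), and the scene view shows it above the hole. The axis is at (583,205), a few mm short, so I'll measure the hole rim from the wrist.

Run:
```python
from h import *
c=calibration("wrist");f=np.load("wrist3.npz");p=f["p"];W=f["W"]
m=((np.hypot(W[...,0]-587.4,W[...,1]-208)<30)&(W[...,2]<31)&(W[...,2]>3)).astype(np.uint8)
nl,lab,st,ce=cv2.connectedComponentsWithStats(m);i=1+np.argmax(st[1:,4]);print(st[i],ce[i])
cs,_=cv2.findContours((lab==i).astype(np.uint8),cv2.RETR_EXTERNAL,cv2.CHAIN_APPROX_NONE)
P=np.array([plane(c,u,v,34)[:2] for u,v in cs[0][:,0]]);print(P.min(0),P.max(0))
from scipy.optimize import least_squares
g=lambda s:np.hypot(P[:,0]-s[0],P[:,1]-s[1])-19
r=least_squares(g,[587,210],loss="soft_l1");print(r.x,np.std(r.fun))
o=robot.get_obs();print(o["ee_pos"])
```

```text
[ 240  178   40   35 1025] [259.65658537 194.8302439 ]
[570.68646526 193.32097927] [608.24163557 228.31585487]
[589.52829711 210.62066931] 2.3281984647530294
[584.72379233 208.60862909 114.56046026]
```

jog_arm:
  series:
    - [[1,0.3,0.5,0,0,0,0],[1,0.3,0.5,-1,0,0,0],[1,0.3,0.5,-2,0,0,0],[1,0.3,0.5,-3,0,0,0],[1,0.3,0.5,-3,0,0,0]]

```text
time: 6.18
ee_pos: [585.4, 214.1, 81.4]
tool_rot: [-90.1, 0.3, -11.0]
ft_force: [-1.2, -0.7, -1.4]
width: 25.4
```

jog_arm:
  series:
    - [[1,0,0,0,0,0,0],[1,0,0,0,0,0,0],[1,0,0,0,0,0,0],[1,0,0,0,0,0,0],[1,0,0,0,0,0,0]]

```text
time: 6.6
ee_pos: [588.0, 214.8, 84.9]
tool_rot: [-90.0, -0.1, -11.0]
ft_force: [0.1, -0.2, -1.7]
width: 25.4
```

```bash
python3 held.py 4 | grep -v scene
python3 - <<'E'
import cv2,numpy as np
a=cv2.imread('pics/wrist4.png');b=cv2.imread('pics/scene4.png')[110:200,260:380]
cv2.imwrite('pics/c4.png',np.hstack([cv2.resize(a,(400,300)),cv2.resize(b,(400,300))]))
E
```

```text
[587.96287097 214.82096176  84.9468739 ] [-8.99788683e+01 -5.20885401e-02 -1.10465143e+01] [ 0.08658424 -0.1895246  -1.6550499 ] 25.389622171572604
wrist -40 -25 48 [587.9 221.   57. ] [23.3  7.9  5.8]
wrist -25 -12 224 [587.9 216.9  66.5] [26.4 16.5 12.9]
wrist -12 0 215 [588.1 218.5  79. ] [25.2 12.8 12. ]
wrist 40 55 1883 [589.7 215.9 132.4] [49.6 25.1 15. ]
wrist 50 60 1235 [589.9 215.8 139.9] [49.3 25.3 10. ]
386 axis [587.8 211.6] tilt deg [-0.2 -0.9] rms 0.2
87 axis [587.8 212.9] tilt deg [ 0.7 -0.2] rms 1.1
473 axis [587.7 211.7] tilt deg [-0.2 -1. ] rms 0.6
```

View pics/c4.png

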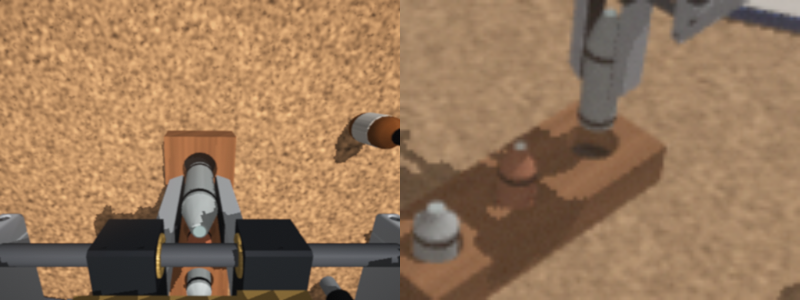

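The foot hangs centred over the hole: axis (587.8,211.6), hole (587.9,210.4), upright within 1°. Lowering slowly.

jog_arm:
  series:
    - [[1,0,-0.1,-0.3,0,0,0],[1,0,-0.1,-0.6,0,0,0],[1,0,-0.1,-0.9,0,0,0],[1,0,-0.1,-1.2,0,0,0],[1,0,-0.1,-1.5,0,0,0]]

```text
time: 7.12
ee_pos: [587.5, 213.7, 69.0]
tool_rot: [-90.0, 0.0, -11.0]
ft_force: [-0.5, -0.1, -2.3]
width: 25.3
```

jog_arm:
  series:
    - [[1,0,0,-0.3,0,0,0],[1,0,0,-0.6,0,0,0],[1,0,0,-0.9,0,0,0],[1,0,0,-1.2,0,0,0],[1,0,0,-1.2,0,0,0]]

```text
time: 7.53
ee_pos: [587.2, 213.6, 56.7]
tool_rot: [-90.0, 0.1, -11.0]
ft_force: [-0.4, 0.4, -3.4]
width: 26.2
```

jog_arm:
  series:
    - [[1,0,0,-0.2,0,0,0],[1,0,0,-0.4,0,0,0],[1,0,0,-0.6,0,0,0],[1,0,0,-0.6,0,0,0],[1,0,0,-0.6,0,0,0]]

```text
time: 7.95
ee_pos: [587.6, 213.7, 51.4]
tool_rot: [-90.0, 0.0, -11.0]
ft_force: [1.0, -0.2, -1.8]
width: 25.5
```

Foot should be at about z = 20; about 6 mm to go. Continuing in small steps until contact shows.

jog_arm:
  series:
    - [[1,0,0,-0.1,0,0,0],[1,0,0,-0.2,0,0,0],[1,0,0,-0.3,0,0,0],[1,0,0,-0.4,0,0,0],[1,0,0,-0.4,0,0,0]]

```text
time: 8.37
ee_pos: [587.5, 213.7, 47.3]
tool_rot: [-90.0, 0.0, -11.0]
ft_force: [-0.1, -0.5, -1.8]
width: 25.5
```

jog_arm:
  series:
    - [[1,0,0,-0.1,0,0,0],[1,0,0,-0.1,0,0,0],[1,0,0,-0.2,0,0,0],[1,0,0,-0.2,0,0,0],[1,0,0,-0.2,0,0,0]]

```text
time: 8.78
ee_pos: [587.8, 213.8, 45.5]
tool_rot: [-90.0, -0.0, -11.0]
ft_force: [0.7, 0.1, -1.2]
width: 25.4
```

jog_arm:
  series:
    - [[1,0,0,-0.05,0,0,0],[1,0,0,-0.1,0,0,0],[1,0,0,-0.1,0,0,0],[1,0,0,-0.1,0,0,0]]

```text
time: 9.12
ee_pos: [587.8, 213.8, 45.5]
tool_rot: [-90.0, -0.0, -11.0]
ft_force: [-2.0, 0.7, 6.0]
width: 25.3
```

jog_arm:
  series:
    - [[1,0,0,-0.05,0,0,0],[1,0,0,-0.1,0,0,0],[1,0,0,-0.1,0,0,0],[1,0,0,-0.1,0,0,0]]

```text
time: 9.45
ee_pos: [587.9, 213.8, 45.5]
tool_rot: [-90.0, -0.1, -11.0]
ft_force: [-2.9, -1.4, 10.0]
width: 25.6
```

Bottom reached: z stalls at 45.5 (foot about 14) with 10 N upward. Easing off slightly, then opening.

jog_arm:
  series:
    - [[1,0,0,0.1,0,0,0],[1,0,0,0.1,0,0,0],[0.5,0,0,0.1,0,0,0],[0.2,0,0,0.1,0,0,0],[0.2,0,0,0.1,0,0,0]]

```text
time: 9.87
ee_pos: [587.7, 213.7, 44.1]
tool_rot: [-90.0, 0.0, -11.0]
ft_force: [0.4, 1.1, -0.6]
width: 42.3
```

jog_arm:
  series:
    - [[0,0,0,0,0,0,0],[0,0,0,0,0,0,0],[0,0,0,0,0,0,0],[0,0,0,0,0,0,0],[0,0,0,0,0,0,0]]

```text
time: 10.28
ee_pos: [587.7, 213.7, 44.4]
tool_rot: [-90.0, -0.0, -11.0]
ft_force: [-0.9, -0.1, -0.4]
width: 75.3
```

jog_arm:
  series:
    - [[0,0,0,0,0,0,0],[0,0,0,0,0,0,0],[0,0,0,1,0,0,0],[0,0,0,2,0,0,0],[0,0,0,4,0,0,0]]

```text
time: 10.7
ee_pos: [586.5, 213.4, 84.0]
tool_rot: [-90.1, 0.2, -11.0]
ft_force: [0.2, 0.4, 0.3]
width: 93.5
```

jog_arm:
  series:
    - [[0,0,0,3,0,0,0],[0,0,0,6,0,0,0],[0,0,0,9,0,0,0],[0,0,0,12,0,0,0],[0,0,0,12,0,0,0]]

```text
time: 11.12
ee_pos: [591.5, 214.8, 213.0]
tool_rot: [-89.6, -0.8, -11.0]
ft_force: [0.4, 0.5, 1.4]
width: 94.2
```

jog_arm:
  series:
    - [[0,-6,0,4,0,0,0],[0,-10,0,4,0,0,0],[0,-14,0,4,0,0,0],[0,-14,0,4,0,0,0],[0,-14,0,4,0,0,0]]

```text
time: 11.53
ee_pos: [442.6, 213.7, 246.4]
tool_rot: [-90.0, 0.0, -10.9]
ft_force: [-0.2, -0.9, -0.5]
width: 94.1
```

Run:
```python
from h import *
print(robot.get_obs()["ee_pos"])
im=[]
for n in("scene","top"):
    c=calibration(n);p,d=read_camera(n);W=cloud(c,d)
    for k,(x,y),zl in (("long",(587.9,210.4),50),("med",(474,-272),15),("short",(596,-203),15)):
        m=(d>0)&(np.hypot(W[...,0]-x,W[...,1]-y)<32)&(W[...,2]>zl)&(W[...,2]<125);Q=W[m]
        if len(Q): print(n,k,len(Q),"mid",((Q.min(0)+Q.max(0))/2).round(1),"top",Q[Q[:,2]>Q[:,2].max()-8].mean(0).round(1),"zmax",Q[:,2].max())
    im.append(p[...,::-1])
cv2.imwrite("pics/end.png",np.hstack([cv2.resize(i,(400,300)) for i in im]))
```

```text
[442.63826719 213.67894327 246.44230947]
scene long 221 mid [588.3 206.8  78.9] top [588.1 209.  102.9] zmax 107.01809544407286
scene med 285 mid [ 474.8 -273.    42.1] top [ 475.4 -273.    65.4] zmax 69.12388114996486
scene short 263 mid [ 596.1 -203.5   33.2] top [ 597.4 -204.4   47.4] zmax 51.36482423282041
top long 178 mid [587.  210.6  79.8] top [586.4 210.9 105. ] zmax 108.68596190612834
top med 186 mid [ 473.1 -271.    42.3] top [ 473.6 -270.3   65.7] zmax 69.46188806931673
top short 184 mid [ 596.1 -203.2   33.3] top [ 595.8 -202.    47.7] zmax 51.45319258701363
```

View pics/end.png

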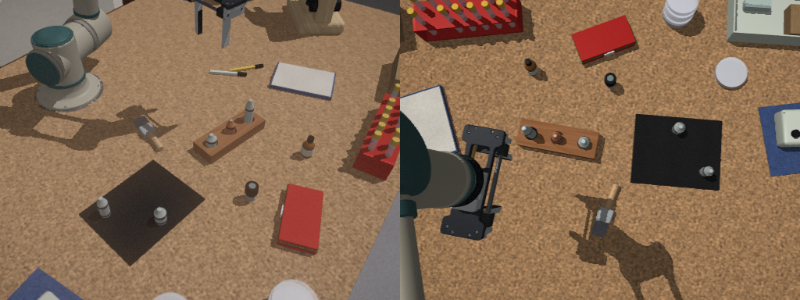

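The final views show the long objective upright in the hole (scene (249,110), top (529,132)), with its top at about 107 mm against the expected 106. The other two have not moved and the gripper is clear. Handing in.

```bash
python3 -c "
from plant import robot
print(robot.close_job())"
```

```text
the job is handed in; nothing more can be done
None
```

The long objective is now in the empty hole, and the job was handed in about 11.6 s into the 38 s allowed. I gripped it 50 mm above its foot with the jaws across the row. I lowered it until it touched bottom (z stalled, about 10 N upward), then let go and moved the arm clear.

**Last checks:** the objective's axis is at about (587, 210), roughly 1 mm from the hole's centre at (588, 210.4). It is upright, and its top is at about 107–109 mm, against 106 mm expected (camera noise is 1–3 mm). The medium and short objectives stand within 1–2 mm of where they were.

**Disagreements:**
- The measured TCP lagged the commanded position by up to 6 mm in fast moves. I re-measured over the hole and corrected by about 3–5 mm before lowering.
- The camera estimates of positions differed by 1–2 mm.

No check failed.

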